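# Clamp the chair rail and present the ball finial

### The job

I am about to glue the ball finial back on the chair rail: first wind the bench clamp's crank clockwise until its jaw comes down and grips the rail piece firmly. Then pick up the enamel dish by its overhead handle, keeping it level so that the ball stays in the middle, and turn it about a quarter turn so that its pouring lip points across the table at the side of the rail piece. Finish while still holding it up there beside the clamp, level and still, about 10 cm above the table with the lip about 10 cm short of the rail piece, touching neither clamp nor table; leave everything else where it is.

Things in the scene. Friction and masses are not known exactly. Their poses are not given: they have to be found in the camera images.
- clamp_axis (a point): Dark green cast C-frame bench clamp, fixed to the table (base 170 x 110 mm, 24 mm thick, top of the frame about 175 mm above the table, spine on its far side). This point lies on the vertical screw axis at the top of the steel anvil, 30 mm above the table. Its x axis runs from the open front to the spine.
- crank (a joint): Clamp crank on top of the screw, rad: 0 = jaw highest (14 mm above the rail piece), grows clockwise seen from above. Screw, jaw and crank come down together 8 mm a turn (1.27 mm per rad); the jaw touches at 11.0 rad, then comes up hard within 0.1 to 0.5 rad. It turns with 2 to 4 N at the handle; 5 to 10 N at the stop grips the piece firmly. Stays where it is left.
- handle_mid (a point): Middle of the crank's black upright handle: a freely revolving round handle, 23 mm in diameter and 50 mm tall, 52 mm from the screw axis. This point is 27 mm above the handle's foot and 33 mm above the middle of the flat 9 mm steel crank arm under it; it is 239 mm above the table at crank 0. Its x axis points from the handle to the screw axis.
- rail_mid (a point): Centre of the rail piece: a brown wooden block 85 x 44 x 50 mm (x, y, height), 0.13 kg, lying loose on the anvil under the jaw, a 10 mm dowel at its front (-x) end.
- jaw: Sliding steel jaw of the clamp, 80 x 50 x 16 mm, keyed on the spine; origin on the screw axis in its lower face. It moves straight down as the crank is turned.
- dish_grip (a point): Centre of the wooden grip bar of the dish's fixed overhead handle: flat-sided, 14 mm wide (x) x 74 mm long (y) x 18 mm tall, 105 mm above the dish's underside, straight over its middle. The enamel dish (cream, blue rim, 150 mm across, 27 mm deep overall, 0.2 to 0.4 kg) stands on the table; its x axis points from the middle to the pouring lip.
- dish_middle (a point): Point on the dish's vertical centre line, 24 mm above its underside (where the centre of the ball is when it lies in the middle).
- dish_lip (a point): Tip of the blue pouring lip, 92 mm from the dish's centre line along its x axis, 31 mm above the dish's underside.
- ball_center (a point): Centre of the dark wooden ball finial, 36 mm in diameter, 20 g, loose in the middle of the dish, which rises gently (about 5 degrees, steeper outwards) all round.
- glue: Bystander: yellow glue bottle, 56 mm across, 150 mm tall; origin under its middle.
- tape: Bystander: roll of blue masking tape lying flat, 84 mm across, 24 mm tall; origin under its middle.
- mallet: Bystander: hammer lying on the table, 260 mm long; origin under its middle.
- book: Bystander: red book lying flat, 170 x 120 x 24 mm; origin under its middle.
- varnish: Bystander: can with a green label, 80 mm across, 100 mm tall; origin under its middle.
- brush: Bystander: paint brush lying on the table, 190 mm long; origin under its middle.
- truck: Bystander: red toy fire engine, 170 x 56 x 85 mm; origin under its middle.
- table_mid (a point): A point on the dark red table top, in the middle in front of the robot; its x axis points away from the robot, its y axis to the robot's left. At the start the dish's lip points roughly away from the robot, and the clamp's open front faces the robot.
Not all that is in view belongs to the job. There is more than one size of the part that bears rail_mid; the job needs the smaller. There is more than one size of the part that bears dish_grip; the job needs the smaller.

How it is judged (in metres and radians):
On the way, in this order (a step that is already met when the one before it is completed fails the run):
1. the clamp's jaw grips the rail piece firmly (over 25 N), the dish still standing untouched (contact force between jaw and rail_end above 25 N and distance of dish_middle from where it was at the start of the episode below 0.02 m), for 0.3 s.
2. the dish is lifted clear of the table, the ball in its middle (height (world z) of dish_middle above 0.054 m and horizontal distance between ball_center and dish_middle below 0.02 m), for 0.2 s.
At the end, for the whole second after the job is handed in: Jaw grips the rail piece (over 20 N), within 20 mm of the screw axis; fingers hold the dish 50-170 mm above the table, tilt under 0.08 rad, still, off clamp and piece; ball within 12 mm of the middle; lip along table y (within 0.55 rad), pointing within 45 mm of the piece's centre, 50-150 mm short (contact force between jaw and rail_end above 20 N and horizontal distance between rail_mid and clamp_axis below 0.02 m and contact force between the fingers and dish above 1 N and contact force between dish and clamp below 0.2 N and height (world z) of dish_middle between 0.074 and 0.194 m and angle between dish_middle's own z axis and vertical below 0.08 rad and linear speed of dish below 0.02 m/s and horizontal distance between ball_center and dish_middle below 0.012 m and distance between ball_center and dish_middle below 0.015 m and x of rail_mid in the frame of dish_lip between 0.05 and 0.15 m and y of rail_mid in the frame of dish_lip between -0.045 and 0.045 m and angle between the x axis of dish_middle and the y axis of table_mid, either way round below 0.55 rad and contact force between dish and rail_end below 0.2 N); the arm keeps its last pose, push and grip.
It fails at once if the ball strays more than 25 mm from the middle of the dish (horizontal distance between ball_center and dish_middle above 0.025 m).
It fails at once if the dish is tipped more than 0.2 rad (angle between dish_middle's own z axis and vertical above 0.2 rad).
It fails at once if the dish bumps the clamp (contact force between dish and clamp above 2 N).
It fails at once if a bystander is moved more than 25 mm (distance of any of glue, tape, mallet, book, varnish, brush, truck from where it was at the start of the episode above 0.025 m).
It also fails if it takes over 72 s, if anything falls off the work surface, if the arm or the gripper's body presses on something with over 40 N, if the wrist force passes 120 N, or if a joint passes its speed limit or range.

### The arm

A 7-joint arm with a two-finger parallel gripper is mounted at the origin on the work surface. World frame = base frame: x ahead of the robot, y to its left, z up, the work surface at z = 0. Lengths are in mm, angles in rad, forces in N, time in s.
With the tool pointing down it reaches from about 350 to 900 mm from the base axis. Payload 7.2 kg.
Tool frame: the origin (TCP) lies at the very end of the fingers, on their centre line; the grasp point (between the pads) lies 19 mm behind it; z points along the fingers, y is the line along which they close (so a half turn about z gives the same grasp; the last joint's range is limited). The gripper opens to 85 mm and grips with 20 to 120 N. Pads are 22 mm wide; open, the fingers measure 114 mm over their backs; the gripper's body (76 mm by 85 mm) begins 54 mm behind the grasp point. The pads swing forward as they close: fully open they stand 13 mm farther back than shut.
Start: joints at [1.108, 0.411, -0.013, 1.596, 0.006, 1.134, -0.082], TCP at [240.378, -576.929, 231.297] pointing down, gripper open.
Joint ranges: [-2.95, 2.95], [-0.29, 1.99], [-1.47, 1.44], [0.14, 2.54], [-1.03, 4.17], [0.13, 1.85], [-2.86, 2.86]. Speed limits (rad/s): [2.39, 2.39, 3.01, 3.01, 3.14, 3.14, 3.14].

### API

Orientations are given as a 3x3 rotation matrix whose columns are the frame's x, y, z axes.
In Python, from bench import ctrl gives the robot as it stands.
- The arm moves only by the tool send_rows, never from a script. Its argument "increments" is a list of rows, each a list of 7 numbers: the turn, a rotation vector about the tool's x, y, z in rad, then the shift along the tool's x, y, z in m, then the closure, from -1 (fully open) to 1 (shut). A call has 1 to 5 rows; each row shifts and turns the commanded pose from where the row before left it, along the tool's axes as they then stand; what a row does not reach is not made up. A row lasts 1/8 s, in which the tool goes at most 62.5 mm and 10.7 degrees, less where a joint would pass 70% of its speed; a pose out of reach is approached as far as the arm can. A call with a gripper value outside its range is refused whole. The fingers move at their own pace and stop on an object; "newtons" is the grip in N (left out, the last holds). Time passes only in rows, so rows that do not move let the fingers close. It gives the time, the measured TCP pose, the force, the opening and the grip force at its end, in the units of the state.
- ctrl.get_state(): the state, without advancing time (a new reading comes with each control period).
- ctrl.grab_frame(name): name is "scene" or "top"; returns (picture, depth): 420x560x3 uint8, red, green, blue; 420x560 float32, mm along the optical axis (not along the pixel's ray), 0 where there is no reading.
- ctrl.camera_model(name): a dict with "K" (3x3 intrinsics, pixels), "k1" (the pictures are not rectified: a ray, as slopes to the right and down, at radius r is drawn at 1 + k1 r^2 times it, then the intrinsics apply), "R" (3x3) and "t" (3): a world point X has camera coordinates R X + t. Camera axes: x right, y down, z forward; pixel columns grow to the right and rows downward; lengths in mm; the calibration is good to about 2 mm. A picture is of the moment at which its call begins. camera_model takes no time and is no camera call.
- ctrl.sign_off(): hands the job in; it is judged then, once.
The state is a dict: "t": time; "joint_positions": joint angles; "joint_vel": joint speeds; "joint_torque": joint torques, N m; "tcp_pos": TCP position; "eef_rot": TCP orientation; "contact_force": force on the tool from outside, world axes, zero at the start; "moment": the same for the moment, N m; "opening": finger opening in mm; "finger_force": force on a finger pad.
Only numpy, scipy, OpenCV 4.12 (cv2) and the standard library are available. Lean on these libraries where they do the work, as an engineer would, in place of code of your own. Each camera call takes 0.05 s, during which the arm holds its last target. There are 200 camera calls.

## Working session

There is one attempt and no reset: what is moved stays moved. The work goes in short steps, Python scripts to look and compute and a tool call to move; the robot and the scene stay as the last step left them, time stands still between calls to the robot, and variables do not carry over. Pictures are saved under pics/ and viewed, at most 10 in all, crops included, and the job is handed in when it is done.

Besides the shell and the picture viewer there is one more tool, called after "Call:" as name(argument=value, ...), one argument or row to a line, values as JSON. send_rows: Moves the arm, as the interface text tells. Its arguments: {"type":"object","properties":{"increments":{"type":"array","items":{"type":"array","items":{"type":"number"}}},"newtons":{"type":"number"}},"required":["increments"]}

```bash
mkdir -p pics
cat > h.py <<'E'
import numpy as np, cv2
from bench import ctrl
def grab(n):
    im,d=ctrl.grab_frame(n); return im,d
def world(n,uv,depth=None,z=None):
    """pixels (N,2) -> world points, by depth along the optical axis or on plane z"""
    m=ctrl.camera_model(n);K=np.array(m['K']);R=np.array(m['R']);t=np.array(m['t'])
    uv=np.atleast_2d(np.array(uv,float)); p=np.c_[(uv[:,0]-K[0,2])/K[0,0],(uv[:,1]-K[1,2])/K[1,1]]
    q=p.copy()
    for _ in range(20): q=p/(1+m['k1']*(q**2).sum(1,keepdims=True))
    d=np.c_[q,np.ones(len(q))]
    C=-R.T@t; D=d@R
    s=(z-C[2])/D[:,2] if depth is None else np.asarray(depth,float)
    return C+D*np.reshape(s,(-1,1))
def cloud(n,d):
    v,u=np.mgrid[0:d.shape[0],0:d.shape[1]]
    P=world(n,np.c_[u.ravel(),v.ravel()],d.ravel()).reshape(d.shape+(3,)); P[d==0]=np.nan
    return P
E
python3 - <<'E'
from h import *
np.set_printoptions(precision=3,suppress=True)
s=ctrl.get_state()
for k in s: print(k,np.array(s[k]))
for n in('scene','top'):
    im,d=grab(n); cv2.imwrite(f'pics/{n}0.png',im[:,:,::-1]); np.save(f'{n}_d0.npy',d); np.save(f'{n}_i0.npy',im)
    m=ctrl.camera_model(n); print(n,m['K'],m['k1'],-np.array(m['R']).T@m['t'],np.array(m['R'])[2])
E
```

```text
t 0.0
joint_positions [ 1.108  0.412 -0.013  1.597  0.006  1.134 -0.082]
joint_vel [-0.001 -0.     0.001 -0.    -0.    -0.002 -0.001]
joint_torque [ -0.001 -60.063   0.682 -29.942   0.014   0.011  -0.   ]
tcp_pos [ 240.172 -576.463  230.42 ]
eef_rot [[ 0.923  0.385 -0.001]
 [ 0.385 -0.923  0.001]
 [-0.    -0.002 -1.   ]]
contact_force [0.092 0.    0.261]
moment [-0.01   0.032  0.018]
finger_force 0.0
opening 85.38831162406301
scene [[422.508   0.    277.445]
 [  0.    422.508 208.76 ]
 [  0.      0.      1.   ]] -0.03317293505534843 [1028.855 -725.389  913.509] [-0.417  0.63  -0.655]
top [[450.388   0.    281.555]
 [  0.    450.388 207.   ]
 [  0.      0.      1.   ]] -0.027298507267891285 [ 434.078   -1.021 1349.085] [ 0.096 -0.005 -0.995]
```

View pics/scene0.png

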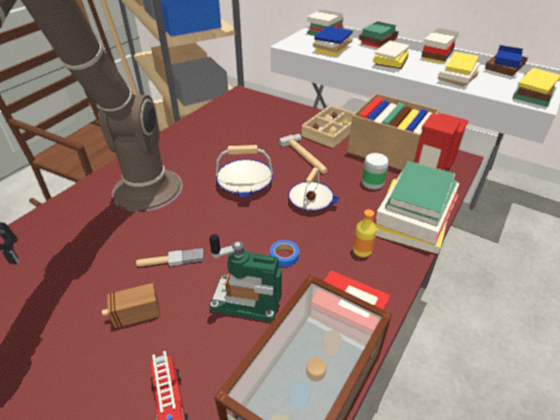

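View pics/top0.png

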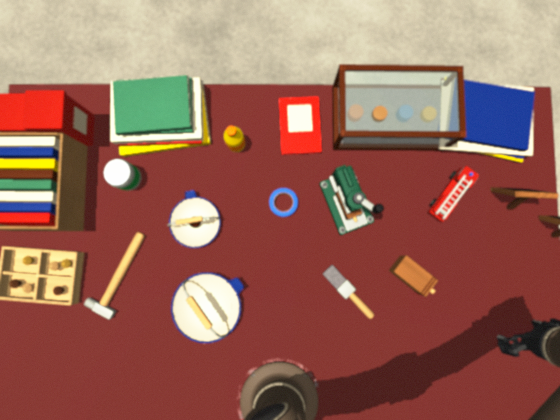

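Scene: the clamp is at about (250,280) with the black crank handle at (214,243). The small dish with the ball is at (311,196), and a bigger empty dish is at (244,177). The block loose on the table at (132,306) is the larger rail piece, and the smaller one is in the clamp. Top: clamp (348,200), handle (377,208), small dish (195,220), large dish (207,307), larger block (415,275). The job needs the dish with the ball and the block in the clamp, both the smaller of their kind. I'll confirm with an enlarged crop and measure.

Run:
```python
from h import *
np.set_printoptions(precision=1,suppress=True)
I={n:np.load(f'{n}_i0.npy') for n in('scene','top')};D={n:np.load(f'{n}_d0.npy') for n in I}
def c(n,x,y,w,h): return cv2.resize(I[n][y:y+h,x:x+w],(400,300),interpolation=cv2.INTER_CUBIC)
m=np.vstack([np.hstack([c('scene',190,222,108,81+18),c('scene',265,160,96,72)]),np.hstack([c('top',305,155,96,88),c('top',145,180,96,72)])])
cv2.imwrite('pics/crop1.png',m[:,:,::-1])
P={n:cloud(n,D[n]) for n in I}
# handle: dark pixels, high
for n,(x,y,w,h) in {'scene':(190,222,110,100),'top':(305,155,96,88)}.items():
    p=P[n][y:y+h,x:x+w]; im=I[n][y:y+h,x:x+w].astype(int)
    dark=(im.max(2)<60)&(p[...,2]>200)
    v,u=np.where(dark); print(n,'handle px',u.mean()+x,v.mean()+y,len(u),'bbox',u.min()+x,u.max()+x,v.min()+y,v.max()+y,'pts',p[dark].min(0),np.median(p[dark],0),p[dark].max(0))
    g=(im[...,1]>im[...,0]+15)&(im[...,1]>=im[...,2])
    q=p[g&(p[...,2]>165)]; print(' green top',len(q),np.nanmin(q,0),np.nanmedian(q,0),np.nanmax(q,0))
    q=p[(p[...,2]>185)&~dark];print(' steel high',len(q),np.nanmin(q,0),np.nanmedian(q,0),np.nanmax(q,0))
# dish
im=I['top'].astype(int);x,y,w,h=160,180,70,75
p=P['top'][y:y+h,x:x+w];q=p[p[...,2]>85];print('grip top',len(q),np.nanmin(q,0),np.nanmedian(q,0),np.nanmax(q,0))
r=cv2.minAreaRect(q[:,:2].astype(np.float32));print('rect',r)
q=p[(p[...,2]>12)&(p[...,2]<45)];print('dish',cv2.minEnclosingCircle(q[:,:2].astype(np.float32)))
s=im[y:y+h,x:x+w];blue=(s[...,2]>s[...,0]+40)&(s[...,2]>90)
v,u=np.where(blue);W=world('top',np.c_[u+x,v+y],z=27);print('blue circle',cv2.minEnclosingCircle(W[:,:2].astype(np.float32)))
k=W[W[:,0].argsort()[-12:]];print('lip far',k[:,:2])
```

```text
scene handle px 214.4527027027027 244.00675675675677 148 bbox 210 219 235 253 pts [ 535.  -258.1  207.7] [ 546.5 -252.   238.7] [ 552.6 -239.5  256.8]
 green top 517 [ 550.4 -230.2  165. ] [ 608.7 -192.8  172. ] [ 661.8 -158.   191.7]
 steel high 291 [ 531.9 -258.   185.1] [ 562.8 -216.6  203.9] [ 585.5 -188.8  256.7]
top handle px 377.5 208.56060606060606 66 bbox 373 382 205 212 pts [ 529.5 -252.7  204.8] [ 537.4 -242.3  253.5] [ 545.5 -234.5  258.1]
 green top 514 [ 543.4 -224.   165. ] [ 604.7 -186.5  171.5] [ 658.8 -151.4  205.5]
 steel high 196 [ 530.8 -255.1  185. ] [ 558.7 -212.6  205.9] [ 639.  -172.8  258.9]
grip top 179 [506.2 190.   87.7] [518.8 246.9 112.8] [530.4 307.8 121.2]
rect ((518.0842895507812, 249.0786895751953), (14.046748161315918, 119.18965911865234), 10.175901412963867)
dish ((526.2609252929688, 250.01849365234375), 82.66182708740234)
blue circle ((578.3201904296875, 228.80368041992188), 53.4188117980957)
lip far [[604.9 263.3]
 [604.9 260.3]
 [604.9 257.4]
 [604.9 254.4]
 [605.  251.5]
 [607.9 269.3]
 [607.9 266.3]
 [607.9 263.4]
 [607.9 260.4]
 [607.9 257.5]
 [607.9 254.5]
 [607.9 251.5]]
```

View pics/crop1.png

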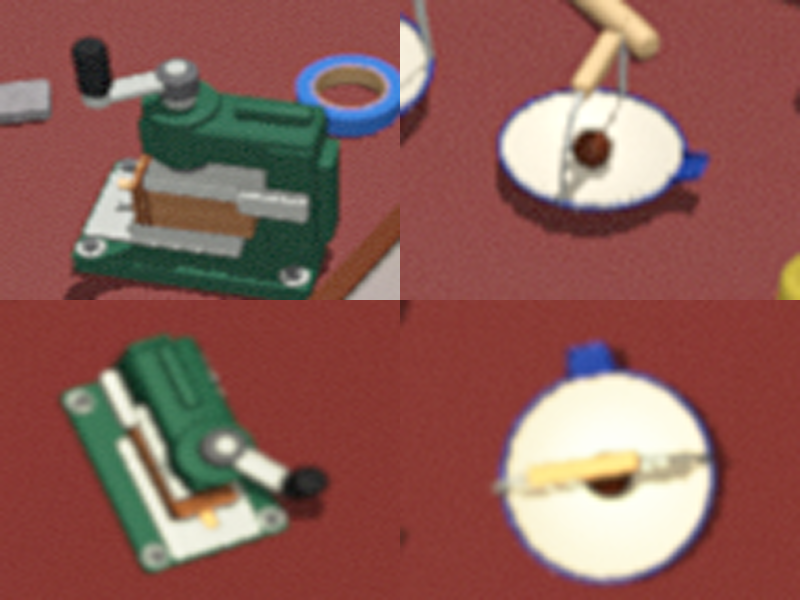

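The crop confirms both: the small block with its dowel sits under the jaw, and the small dish has the ball and the blue lip. Next I'll measure the hub axis, the handle and the dish yaw.

Run:
```python
from h import *
np.set_printoptions(precision=1,suppress=True)
I={n:np.load(f'{n}_i0.npy').astype(int) for n in('scene','top')};P={n:cloud(n,np.load(f'{n}_d0.npy')) for n in I}
for n,(x,y,w,h) in {'scene':(190,222,110,100),'top':(305,155,96,88)}.items():
    p=P[n][y:y+h,x:x+w]; im=I[n][y:y+h,x:x+w]
    gray=(np.ptp(im,2)<35)&(im.min(2)>70)
    dh=np.hypot(p[...,0]-539,p[...,1]+244)
    hub=gray&(p[...,2]>206)&(dh>35)&(dh<75); v,u=np.where(hub)
    print(n,'hub',len(u),u.mean()+x,v.mean()+y,p[hub].min(0),np.median(p[hub],0),p[hub].max(0))
    ht=(im.max(2)<60)&(p[...,2]>246); print(' handle top',ht.sum(),p[ht].mean(0), p[ht].min(0),p[ht].max(0))
    wood=(im[...,0]>im[...,2]+35)&(p[...,2]>60)&(p[...,2]<90)&(p[...,0]>500);print(' rail',wood.sum(),np.nanmean(p[wood],0) if wood.any() else '', np.nanmin(p[wood],0),np.nanmax(p[wood],0))
# clamp base outline from top
x,y,w,h=305,155,96,88;p=P['top'][y:y+h,x:x+w]
q=p[(p[...,2]>15)&(p[...,2]<35)];r=cv2.minAreaRect(q[:,:2].astype(np.float32));print('base',r)
# dish
for n,(x,y,w,h) in {'scene':(265,150,96,72),'top':(160,180,70,75)}.items():
    p=P[n][y:y+h,x:x+w]; im=I[n][y:y+h,x:x+w]
    wood=(im[...,0]>im[...,2]+45)&(im[...,0]>150)&(p[...,2]>90)&(abs(p[...,1]-250)<60)&(abs(p[...,0]-520)<60);q=p[wood]
    print(n,'bar',len(q),q.mean(0),q.min(0),q.max(0),cv2.minAreaRect(q[:,:2].astype(np.float32)))
    cream=(im.min(2)>150)&(p[...,2]<40)&(abs(p[...,1]-250)<100);q=p[cream];print(' cream',cv2.minEnclosingCircle(q[:,:2].astype(np.float32)))
    bl=(im[...,2]>im[...,0]+60);v,u=np.where(bl&(im[...,0]<90));W=world(n,np.c_[u+x,v+y],z=29);W=W[np.hypot(W[:,0]-520,W[:,1]-250)>79];print(' lip',len(W),W.mean(0))
    ball=(im.max(2)<100)&(im[...,0]>im[...,2]+20)&(np.abs(p[...,2]-30)<15)&(np.hypot(p[...,0]-520,p[...,1]-250)<40);print(' ball',ball.sum(),p[ball].mean(0) if ball.any() else '')
```

```text
scene hub 58 236.94827586206895 245.1206896551724 [ 558.2 -216.   206. ] [ 571.7 -205.   207.5] [ 583.5 -191.4  213.4]
 handle top 53 [ 543.8 -249.3  252.2] [ 535.  -257.3  246. ] [ 551.  -239.5  256.8]
 rail 160 [ 568.7 -218.    71. ] [ 522.7 -234.3   60. ] [ 665.3 -161.    81.8]
top hub 68 358.7647058823529 198.04411764705884 [ 554.8 -217.5  206. ] [ 567.8 -204.   208.3] [ 580.9 -192.   213.2]
 handle top 50 [ 538.5 -243.6  253.8] [ 530.8 -252.7  246.4] [ 545.5 -234.5  258.1]
 rail 137 [ 551.4 -196.9   77.2] [ 524.3 -232.4   60.3] [ 657.6 -153.2   89.5]
base ((578.4338989257812, -199.93978881835938), (167.24925231933594, 111.6634521484375), 21.569049835205078)
scene bar 84 [520.2 247.2 110.9] [505.7 210.5  96.7] [528.9 301.7 118.1] ((517.0753173828125, 256.10589599609375), (14.437007904052734, 91.52041625976562), 10.493358612060547)
 cream ((444.1688232421875, 274.00762939453125), 149.9853973388672)
 lip 19 [575.7 263.4  29. ]
 ball 44 [522.3 237.9  30. ]
top bar 139 [517.6 248.6 112.9] [507.7 211.9  97.7] [527.5 290.5 121.2] ((517.6261596679688, 250.89439392089844), (13.564785957336426, 79.25932312011719), 9.823357582092285)
 cream ((517.152587890625, 247.89572143554688), 72.79456329345703)
 lip 31 [602.6 263.4  29. ]
 ball 25 [509.7 243.2  36.5]
```

Hub axis ≈ (568.5, −204): it lies on the base's centre line, and the base measures 167×112 at 21.6°, as it should. Handle ≈ (538.5, −245.5), 51 mm from the axis, where 52 is given. Dish centre ≈ (517.5, 249) with the lip at 9.8° yaw. I'll turn the tool so its y axis lies at 10° and rise.

Call:
send_rows(
  increments=[
    [0,0,-0.17,0,0,-0.015,-1],
    [0,0,-0.17,0,0,-0.015,-1],
    [0,0,-0.17,0,0,-0.015,-1],
    [0,0,-0.17,0,0,-0.015,-1],
    [0,0,-0.17,0,0,-0.015,-1],
  ],
)

```text
t: 0.72
tcp_pos: [240.2, -576.7, 306.3]
eef_rot: [[0.315, 0.949, -0.0], [0.949, -0.315, 0.001], [0.001, -0.001, -1.0]]
contact_force: [-0.0, 0.1, -0.7]
opening: 85.1
finger_force: 0.0
```

Call:
send_rows(
  increments=[
    [0,0,-0.17,0,0,0,-1],
    [0,0,-0.17,0,0,0,-1],
    [0,0,-0.16,0,0,0,-1],
  ],
)

```text
t: 1.1
tcp_pos: [240.2, -576.7, 305.8]
eef_rot: [[-0.178, 0.984, -0.0], [0.984, 0.178, 0.001], [0.001, -0.0, -1.0]]
contact_force: [-0.0, 0.6, -0.5]
opening: 85.6
finger_force: 0.0
```

Call:
send_rows(
  increments=[
    [0,0,0,0.0273,0.0352,0,-1],
    [0,0,0,0.0273,0.0352,0,-1],
    [0,0,0,0.0273,0.0352,0,-1],
    [0,0,0,0.0273,0.0352,0,-1],
    [0,0,0,0.0273,0.0352,0,-1],
  ],
)

```text
t: 1.72
tcp_pos: [390.7, -410.8, 306.0]
eef_rot: [[-0.173, 0.985, -0.0], [0.985, 0.173, 0.0], [0.0, -0.0, -1.0]]
contact_force: [0.8, -0.6, -0.1]
opening: 85.2
finger_force: 0.0
```

Call:
send_rows(
  increments=[
    [0,0,0,0.0273,0.0352,0,-1],
    [0,0,0,0.0273,0.0352,0,-1],
    [0,0,0,0.0273,0.0352,0,-1],
    [0,0,0,0.0273,0.0352,0,-1],
    [0,0,0,0.0273,0.0352,0,-1],
  ],
)

```text
t: 2.35
tcp_pos: [540.4, -246.0, 306.0]
eef_rot: [[-0.173, 0.985, -0.001], [0.985, 0.173, 0.0], [0.0, -0.001, -1.0]]
contact_force: [1.2, -0.3, -0.1]
opening: 85.5
finger_force: 0.0
```

Run:
```python
from h import *
np.set_printoptions(precision=1,suppress=True)
s=ctrl.get_state();print(s['t'],s['tcp_pos'],s['eef_rot'],s['joint_positions'])
im,d=grab('scene');c=cv2.resize(im[190:290,170:300],(780,600),interpolation=cv2.INTER_CUBIC);cv2.imwrite('pics/near1.png',c[:,:,::-1])
```

```text
2.35 [ 540.4 -246.   306. ] [[-0.2  1.  -0. ]
 [ 1.   0.2  0. ]
 [ 0.  -0.  -1. ]] [ 0.7  0.3 -0.5  1.5  0.2  1.3  0.4]
```

View pics/near1.png

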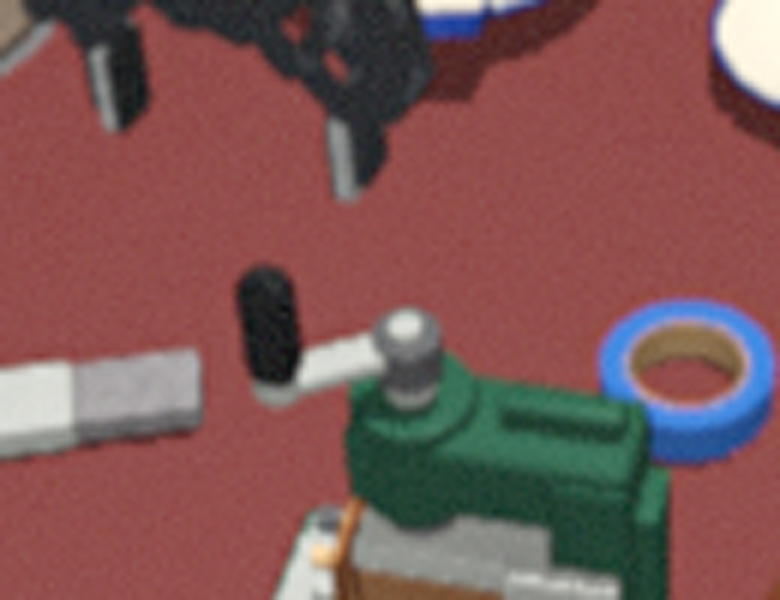

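The open fingers, tips at about (120,125) and (345,190) in the crop, straddle the black handle at (268,330), and the hub at (408,350) is clear. Descending and gripping.

Call:
send_rows(
  increments=[
    [0,0,0,0,-0.001,0.022,-1],
    [0,0,0,0,0,0.022,-1],
    [0,0,0,0,0,0.022,-1],
    [0,0,0,0,0,0.02,-1],
    [0,0,0,0,0,0,0],
  ],
  newtons=40,
)

```text
t: 3.02
tcp_pos: [537.6, -247.1, 218.5]
eef_rot: [[-0.173, 0.985, -0.003], [0.985, 0.173, 0.001], [0.002, -0.003, -1.0]]
contact_force: [0.0, 0.4, 0.4]
opening: 69.9
finger_force: 0.0
```

Call:
send_rows(
  increments=[
    [0,0,0,0,0,0,1],
    [0,0,0,0,0,0,1],
    [0,0,0,0,0,0,1],
    [0,0,0,0,0,0,1],
  ],
)

```text
t: 3.52
tcp_pos: [539.5, -247.3, 221.4]
eef_rot: [[-0.173, 0.985, 0.002], [0.985, 0.173, -0.001], [-0.001, 0.002, -1.0]]
contact_force: [0.4, 1.1, 7.1]
opening: 21.7
finger_force: 39.3
```

Run:
```python
import numpy as np
a=np.radians(236.2-24*np.arange(31));p=52*np.c_[np.cos(a),np.sin(a)]
T=np.array([[-.173,.985],[.985,.173]])
q=np.round(p@T.T,1);print((np.diff(q,axis=0)[:15]/1e3).round(4).tolist())
```

```text
[[0.0179, -0.0121], [0.0213, -0.0039], [0.021, 0.0052], [0.0171, 0.0132], [0.0102, 0.0191], [0.0016, 0.0215], [-0.0073, 0.0204], [-0.0149, 0.0156], [-0.0201, 0.0082], [-0.0216, -0.0007], [-0.0194, -0.0094], [-0.014, -0.0165], [-0.0061, -0.0208], [0.003, -0.0214], [0.0113, -0.0184]]
```

Call:
send_rows(
  increments=[
    [0,0,0,0.0179,-0.0121,0.0005,1],
    [0,0,0,0.0213,-0.0039,0.0005,1],
  ],
)

```text
t: 3.78
tcp_pos: [518.6, -212.4, 220.5]
eef_rot: [[-0.172, 0.985, 0.007], [0.985, 0.172, -0.002], [-0.003, 0.006, -1.0]]
contact_force: [16.0, -2.2, -6.3]
opening: 21.5
finger_force: 39.3
```

Call:
send_rows(
  increments=[
    [0,0,0,0.021,0.0067,0.0005,1],
    [0,0,0,0.0171,0.0132,0.0005,1],
    [0,0,0,0.0102,0.0191,0.0005,1],
  ],
)

```text
t: 4.15
tcp_pos: [546.5, -159.1, 218.8]
eef_rot: [[-0.171, 0.985, 0.001], [0.985, 0.171, -0.004], [-0.004, 0.0, -1.0]]
contact_force: [1.0, -10.7, 2.8]
opening: 21.8
finger_force: 40.7
```

Call:
send_rows(
  increments=[
    [0,0,0,0.0016,0.0215,0.0005,1],
    [0,0,0,-0.0073,0.0204,0.0005,1],
  ],
)

```text
t: 4.4
tcp_pos: [588.3, -156.2, 217.7]
eef_rot: [[-0.173, 0.985, -0.001], [0.985, 0.173, -0.002], [-0.002, -0.002, -1.0]]
contact_force: [-6.5, -5.0, 11.2]
opening: 21.9
finger_force: 41.5
```

Call:
send_rows(
  increments=[
    [0,0,0,-0.0154,0.0156,0.0005,1],
    [0,0,0,-0.0201,0.0082,0.0005,1],
    [0,0,0,-0.0216,-0.0007,0.0006,1],
    [0,0,0,-0.0194,-0.0094,0.0006,1],
    [0,0,0,-0.014,-0.0165,0.0006,1],
  ],
)

```text
t: 5.03
tcp_pos: [604.5, -245.1, 215.2]
eef_rot: [[-0.174, 0.985, 0.007], [0.985, 0.174, -0.0], [-0.001, 0.007, -1.0]]
contact_force: [4.1, 1.5, 5.1]
opening: 21.7
finger_force: 40.9
```

Call:
send_rows(
  increments=[
    [0,0,0,-0.0061,-0.0208,0.0005,1],
    [0,0,0,0.003,-0.0214,0.0005,1],
    [0,0,0,0.0113,-0.0184,0.0006,1],
  ],
)

```text
t: 5.4
tcp_pos: [551.2, -252.8, 214.5]
eef_rot: [[-0.171, 0.985, 0.026], [0.985, 0.171, -0.008], [-0.013, 0.025, -1.0]]
contact_force: [55.1, -14.8, -29.7]
opening: 22.2
finger_force: 40.3
```

Run:
```python
from h import *
np.set_printoptions(precision=3,suppress=True)
im,d=grab('scene');c=cv2.resize(im[190:310,165:310],(725,600),interpolation=cv2.INTER_CUBIC);cv2.imwrite('pics/near2.png',c[:,:,::-1])
s=ctrl.get_state();print(s['t'],s['tcp_pos'],s['joint_positions'],s['joint_torque'],s['contact_force'],s['moment'],s['joint_vel'])
```

```text
5.45 [ 550.023 -251.083  214.479] [ 0.695  0.418 -0.464  1.668  0.208  1.077  0.345] [  3.787 -67.889  -4.699 -16.866  -2.377  15.254   0.016] [ 43.387 -16.635 -25.089] [-3.762 -8.653 -0.018] [-0.02   0.033 -0.    -0.056  0.021  0.03  -0.003]
```

View pics/near2.png

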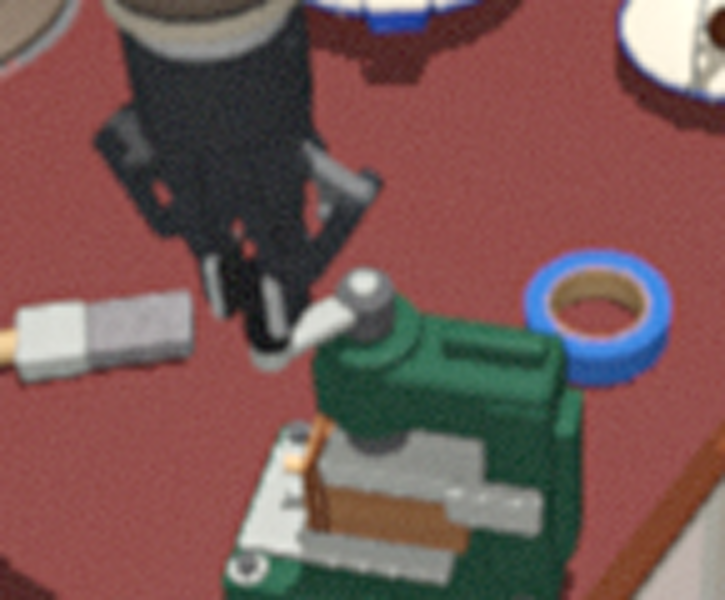

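The crank has come up hard after about 6.1 rad, so it probably did not start at 0: the handle top was about 5 mm low at the start. I'll ease the command back along the tangent to see how much is really standing there.

Call:
send_rows(
  increments=[
    [0,0,0,-0.0045,0.006,0,1],
    [0,0,0,0,0,0,1],
  ],
)

```text
t: 5.7
tcp_pos: [557.7, -253.4, 214.6]
eef_rot: [[-0.174, 0.985, 0.023], [0.985, 0.174, -0.005], [-0.009, 0.021, -1.0]]
contact_force: [36.8, -10.6, -15.3]
opening: 21.8
finger_force: 42.1
```

Run:
```python
from h import *
np.set_printoptions(precision=1,suppress=True)
s=ctrl.get_state();print(s['t'],s['tcp_pos'],s['contact_force'],s['moment'])
# jaw / rail gap: profile up the clamp's -y side face, before and now
i1,d1=grab('scene');P0=cloud('scene',np.load('scene_d0.npy'));P1=cloud('scene',d1);I0=np.load('scene_i0.npy')
for u in (238,243,248):
    for nm,P,I in(('before',P0,I0),('now',P1,i1)):
        print(u,nm,[(v,round(float(P[v,u,1])),round(float(P[v,u,2])),I[v,u].tolist()) for v in range(262,304,3)])
```

```text
5.7 [ 557.7 -253.4  214.6] [ 36.8 -10.6 -15.3] [-2.3 -7.5 -0.1]Traceback (most recent call last):
  File "<stdin>", line 8, in <module>
ValueError: cannot convert float NaN to integer
```

Run:
```python
from h import *
np.set_printoptions(precision=1,suppress=True)
i1,d1=grab('scene');I0=np.load('scene_i0.npy');np.save('s1.npy',i1)
c=np.hstack([cv2.resize(a[255:315,205:275],(400,343),interpolation=cv2.INTER_CUBIC) for a in(I0,i1)]);cv2.imwrite('pics/jaw.png',c[:,:,::-1])
P0=cloud('scene',np.load('scene_d0.npy'));P1=cloud('scene',d1)
for nm,P in(('before',P0),('now',P1)):
    h=P[258:296,226:262].reshape(-1,3);h=h[(h[:,2]>75)&(h[:,2]<140)]
    n=np.array([.367,-.93]);k=h[:,:2]@n-np.array([569,-204.5])@n
    print(nm,'z hist of points on the jaw side',np.histogram(h[(k>19)&(k<31),2],bins=np.arange(75,141,5)))
```

```text
before z hist of points on the jaw side (array([ 2,  0, 15, 33, 35, 47, 13,  3,  2, 11, 26, 40, 51]), array([ 75,  80,  85,  90,  95, 100, 105, 110, 115, 120, 125, 130, 135,
       140]))
now z hist of points on the jaw side (array([ 5, 28, 27, 50, 24, 15,  0,  0,  3, 14, 22, 41, 48]), array([ 75,  80,  85,  90,  95, 100, 105, 110, 115, 120, 125, 130, 135,
       140]))
```

View pics/jaw.png

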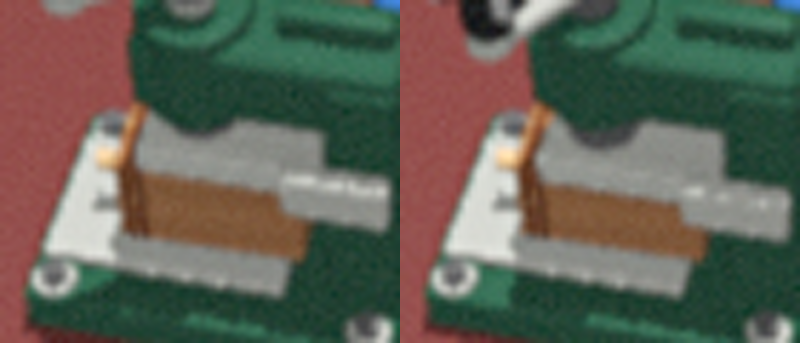

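Before (left) the jaw's lower face was at z ≈ 88, so the crank started near 4.7 rad. Now (right) it is at z ≈ 80, sitting on the rail. So this is the real stop, and the load is purely tangential at about 38 N. Easing back.

Call:
send_rows(
  increments=[
    [0,0,0,-0.0015,0.0035,0,1],
    [0,0,0,-0.001,0.003,0,1],
    [0,0,0,0,0,0,1],
  ],
)

```text
t: 6.18
tcp_pos: [563.1, -254.2, 214.7]
eef_rot: [[-0.174, 0.985, 0.02], [0.985, 0.174, -0.004], [-0.008, 0.019, -1.0]]
contact_force: [31.4, -8.2, -10.6]
opening: 22.0
finger_force: 42.6
```

Call:
send_rows(
  increments=[
    [0,0,0,-0.0015,0.005,0,1],
    [0,0,0,-0.0015,0.0045,0,1],
    [0,0,0,0,0,0,1],
  ],
)

```text
t: 6.55
tcp_pos: [571.1, -254.6, 214.8]
eef_rot: [[-0.174, 0.985, 0.015], [0.985, 0.174, -0.003], [-0.006, 0.015, -1.0]]
contact_force: [23.3, -4.8, -3.3]
opening: 21.5
finger_force: 43.4
```

Call:
send_rows(
  increments=[
    [0,0,0,-0.0008,0.006,0,1],
    [0,0,0,-0.0007,0.006,0,1],
    [0,0,0,0,0,0,1],
  ],
)

```text
t: 6.92
tcp_pos: [580.6, -253.4, 214.9]
eef_rot: [[-0.174, 0.985, 0.01], [0.985, 0.174, -0.002], [-0.004, 0.01, -1.0]]
contact_force: [12.6, -1.7, 4.6]
opening: 21.5
finger_force: 44.3
```

Call:
send_rows(
  increments=[
    [0,0,0,0.0003,0.004,0,1],
    [0,0,0,0.0002,0.003,0,1],
    [0,0,0,0,0,0,1],
  ],
)

```text
t: 7.3
tcp_pos: [585.3, -252.2, 215.0]
eef_rot: [[-0.173, 0.985, 0.006], [0.985, 0.173, -0.003], [-0.004, 0.006, -1.0]]
contact_force: [4.9, -1.2, 9.3]
opening: 21.4
finger_force: 44.8
```

Call:
send_rows(
  increments=[
    [0,0,0,0,0,0,-1],
    [0,0,0,0,0,0,-1],
    [0,0,0,0,0,0,-1],
    [0,0,0,0,0,-0.02,-1],
    [0,0,0,0,0,-0.025,-1],
  ],
)

```text
t: 7.92
tcp_pos: [582.0, -251.1, 256.9]
eef_rot: [[-0.173, 0.985, -0.002], [0.985, 0.173, 0.001], [0.001, -0.002, -1.0]]
contact_force: [0.5, -0.2, 0.7]
opening: 85.5
finger_force: 0.0
```

Call:
send_rows(
  increments=[
    [0,0,0,0,0,-0.03,-1],
    [0,0,0,0.003,-0.004,-0.03,-1],
    [0,0,0,0.03,-0.004,0,-1],
    [0,0,0,0.045,-0.004,0,-1],
    [0,0,0,0.05,-0.004,0,-1],
  ],
)

```text
t: 8.55
tcp_pos: [544.0, -127.2, 317.0]
eef_rot: [[-0.172, 0.985, -0.001], [0.985, 0.172, 0.0], [0.0, -0.001, -1.0]]
contact_force: [0.7, 1.2, -0.5]
opening: 85.5
finger_force: 0.0
```

Run:
```python
from h import *
np.set_printoptions(precision=1,suppress=True)
s=ctrl.get_state();print(s['t'],s['tcp_pos'],s['contact_force'])
for n,(x,y,w,h) in {'scene':(190,222,110,100),'top':(305,155,96,88)}.items():
    i,d=grab(n);p=cloud(n,d)[y:y+h,x:x+w];m=(i[y:y+h,x:x+w].max(2)<60)&(p[...,2]>190)&(p[...,2]<265);m&=np.hypot(p[...,0]-570,p[...,1]+204)<75
    print(n,m.sum(),np.median(p[m],0),p[m].min(0),p[m].max(0))
    if n=='scene':
        c=cv2.resize(i[190:310,165:310],(725,600),interpolation=cv2.INTER_CUBIC);cv2.imwrite('pics/near3.png',c[:,:,::-1])
```

```text
8.55 [ 544.  -127.2  317. ] [ 0.7  1.2 -0.5]
scene 157 [ 594.2 -258.2  233.2] [ 582.4 -264.4  203.4] [ 600.2 -245.2  250.5]
  return _methods._mean(a, axis=axis, dtype=dtype,
  ret = um.true_divide(
Traceback (most recent call last):
ValueError: zero-size array to reduction operation minimum which has no identity
```

View pics/near3.png

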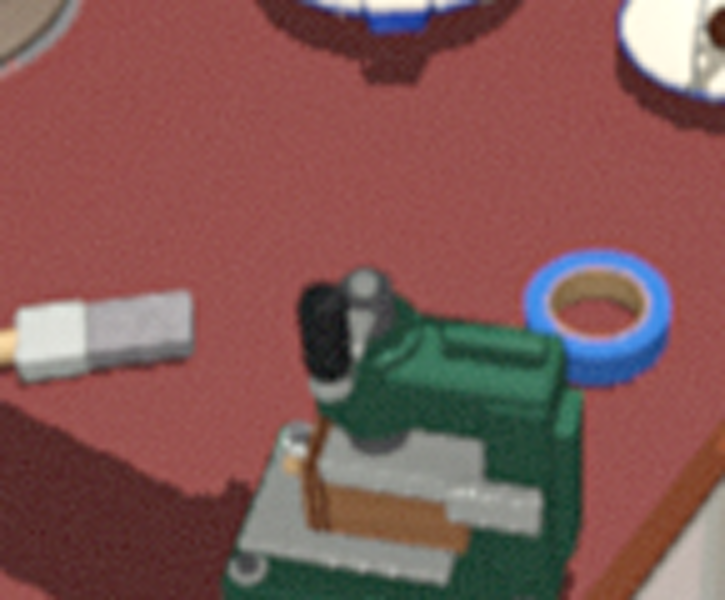

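The handle stayed at about (587,−251), next to where I let it go; in the crop the jaw rests on the rail. Now to above the dish.

Call:
send_rows(
  increments=[
    [0,0,0,0.03,0.004,0,-1],
    [0,0,0,0.045,0.005,0,-1],
    [0,0,0,0.045,0.005,0,-1],
    [0,0,0,0.045,0.005,0,-1],
    [0,0,0,0.045,0.005,0,-1],
  ],
)

```text
t: 9.28
tcp_pos: [531.8, 84.0, 317.3]
eef_rot: [[-0.173, 0.985, -0.0], [0.985, 0.173, -0.0], [-0.0, -0.0, -1.0]]
contact_force: [0.3, 0.4, -0.6]
opening: 85.3
finger_force: 0.0
```

Call:
send_rows(
  increments=[
    [0,0,0,0.045,0.005,0,-1],
    [0,0,0,0.045,0.005,0.02,-1],
    [0,0,0,0.045,0.004,0.04,-1],
    [0,0,0,0.03,0.001,0.04,-1],
    [0,0,0,0,0,0.03,-1],
  ],
)

```text
t: 9.9
tcp_pos: [516.7, 250.8, 185.5]
eef_rot: [[-0.178, 0.984, -0.002], [0.984, 0.178, 0.001], [0.001, -0.002, -1.0]]
contact_force: [0.3, -0.6, -0.1]
opening: 85.1
finger_force: 0.0
```

Run:
```python
from h import *
np.set_printoptions(precision=2,suppress=True)
s=ctrl.get_state();print(s['t'],s['tcp_pos'],s['eef_rot'],s['contact_force'])
i,d=grab('scene');x,y=240,110;c=cv2.resize(i[y:y+120,x:x+150],(750,600),interpolation=cv2.INTER_CUBIC);cv2.imwrite('pics/near4.png',c[:,:,::-1])
P=cloud('scene',d);p=P[150:222,265:361];im=i[150:222,265:361].astype(int)
m=(im[...,0]>im[...,2]+45)&(im[...,0]>140)&(p[...,2]>90)&(p[...,2]<125)&(np.hypot(p[...,0]-518,p[...,1]-249)<60);print(m.sum(),p[m].mean(0),p[m].min(0),p[m].max(0))
```

```text
9.9 [516.65 250.82 185.47] [[-0.18  0.98 -0.  ]
 [ 0.98  0.18  0.  ]
 [ 0.   -0.   -1.  ]] [ 0.35 -0.56 -0.1 ]
85 [520.13 247.16 110.57] [507.02 212.89  93.22] [530.45 306.11 116.24]
```

View pics/near4.png

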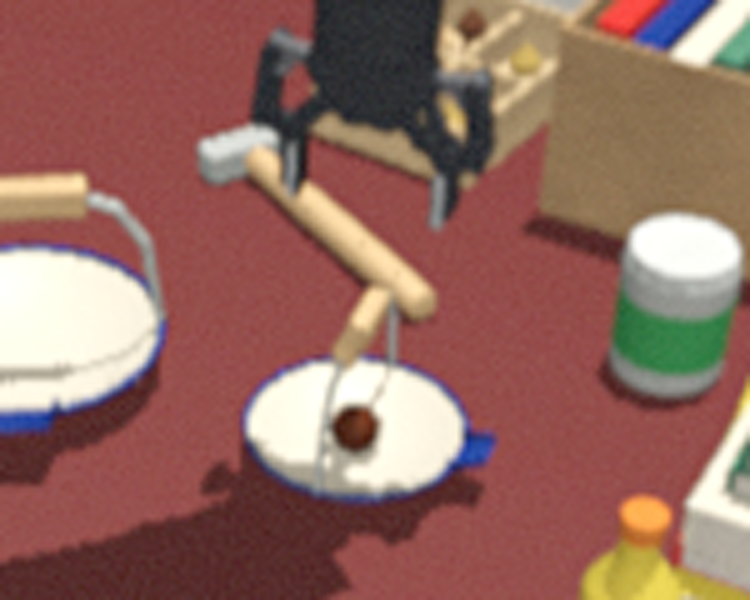

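The open fingers stand above and astride the bar at (363,325), with the ball at (353,428) in the middle of the dish. Descending and closing gently in stages.

Call:
send_rows(
  increments=[
    [0,0,0,-0.0025,0.001,0.02,-1],
    [0,0,0,0,0,0.03,-1],
    [0,0,0,0,0,0.03,-1],
    [0,0,0,0,0,0.0195,-1],
    [0,0,0,0,0,0,-0.2],
  ],
  newtons=40,
)

```text
t: 10.58
tcp_pos: [519.2, 245.1, 87.0]
eef_rot: [[-0.173, 0.985, -0.002], [0.985, 0.173, -0.001], [-0.001, -0.002, -1.0]]
contact_force: [0.8, 0.7, 0.5]
opening: 69.6
finger_force: 0.0
```

Call:
send_rows(
  increments=[
    [0,0,0,0,0,0,0.4],
    [0,0,0,0,0,0,0.5],
    [0,0,0,0,0,0,0.5],
  ],
)

```text
t: 10.95
tcp_pos: [520.1, 246.0, 88.7]
eef_rot: [[-0.173, 0.985, 0.001], [0.985, 0.173, 0.0], [0.0, 0.001, -1.0]]
contact_force: [0.4, -0.1, -0.3]
opening: 21.1
finger_force: 0.0
```

Call:
send_rows(
  increments=[
    [0,0,0,0.0028,-0.0015,0.002,0.5],
    [0,0,0,0,0,0,0.57],
    [0,0,0,0,0,0,0.62],
    [0,0,0,0,0,0,0.66],
    [0,0,0,0,0,0,0.7],
  ],
)

```text
t: 11.58
tcp_pos: [517.9, 248.4, 85.9]
eef_rot: [[-0.173, 0.985, 0.0], [0.985, 0.173, 0.0], [0.0, 0.0, -1.0]]
contact_force: [0.1, 0.0, 0.2]
opening: 13.2
finger_force: 31.7
```

Call:
send_rows(
  increments=[
    [0,0,0,0,0,0,0.8],
    [0,0,0,0,0,0,1],
    [0,0,0,0,0,0,1],
  ],
  newtons=50,
)

```text
t: 11.95
tcp_pos: [517.9, 248.4, 86.0]
eef_rot: [[-0.173, 0.985, 0.0], [0.985, 0.173, 0.0], [0.0, 0.0, -1.0]]
contact_force: [1.7, 1.0, 1.2]
opening: 13.0
finger_force: 49.1
```

```bash
cat > chk.py <<'E'
from h import *
def ball(n,i,c):
    p=cloud(n,i[1]);im=i[0].astype(int);m=(im.max(2)<115)&(im[...,0]>im[...,2]+25)&(im[...,0]>im[...,1]+20)&(np.hypot(p[...,0]-c[0],p[...,1]-c[1])<45)&(p[...,2]>c[2]-18)&(p[...,2]<c[2]+28)
    v,u=np.where(m)
    return (m.sum(),u.mean().round(1),v.mean().round(1),p[m].mean(0).round(1)) if m.any() else None
def check():
    s=ctrl.get_state();t=np.array(s['tcp_pos']);c=t-[0,0,62]
    print(round(s['t'],2),t.round(1),'tilt',round(float(np.hypot(*np.array(s['eef_rot'])[:2,2])),3),'F',np.round(s['contact_force'],1),'op',round(s['opening'],1))
    g=grab('scene');print('ball seen',ball('scene',g,c),'expected centre',c.round(1));return g
E
python3 -c "from chk import *;check()"
```

```text
11.95 [517.9 248.4  86. ] tilt 0.0 F [1.7 1.  1.2] op 13.0
ball seen (np.int64(53), np.float64(310.5), np.float64(195.4), array([523. , 238.9,  31.7])) expected centre [517.9 248.4  24. ]
```

Call:
send_rows(
  increments=[
    [0,0,0,0,0,-0.004,1],
    [0,0,0,0,0,-0.008,1],
    [0,0,0,0,0,-0.01,1],
    [0,0,0,0,0,-0.01,1],
    [0,0,0,0,0,-0.008,1],
  ],
)

```text
t: 12.62
tcp_pos: [517.9, 248.4, 126.9]
eef_rot: [[-0.173, 0.985, 0.001], [0.985, 0.173, 0.0], [0.0, 0.001, -1.0]]
contact_force: [-0.1, 0.2, -2.6]
opening: 13.2
finger_force: 48.7
```

```bash
python3 -c "from chk import *;check()"
```

```text
12.62 [517.9 248.4 126.9] tilt 0.001 F [-0.1  0.2 -2.6] op 13.2
ball seen (np.int64(57), np.float64(311.0), np.float64(185.6), array([522.4, 239.4,  72.4])) expected centre [517.9 248.4  64.9]
```

Call:
send_rows(
  increments=[
    [0,0,0.02,0,0,-0.01,1],
    [0,0,0.05,0,0,-0.014,1],
    [0,0,0.08,0,0,-0.014,1],
    [0,0,0.1,0,0,-0.012,1],
    [0,0,0.1,0,0,-0.008,1],
  ],
)

```text
t: 13.3
tcp_pos: [517.9, 248.6, 185.3]
eef_rot: [[0.18, 0.984, 0.001], [0.984, -0.18, 0.001], [0.001, 0.001, -1.0]]
contact_force: [0.2, 0.2, -2.8]
opening: 13.5
finger_force: 48.8
```

Call:
send_rows(
  increments=[
    [0,0,0.1,0,0,0,1],
    [0,0,0.1,0,0,0,1],
    [0,0,0.1,0,0,0,1],
    [0,0,0.1,0,0,0,1],
    [0,0,0.1,0,0,0,1],
  ],
)

```text
t: 13.92
tcp_pos: [517.7, 248.6, 184.7]
eef_rot: [[0.63, 0.777, 0.0], [0.777, -0.63, 0.0], [0.001, 0.0, -1.0]]
contact_force: [0.1, -0.0, -2.7]
opening: 13.6
finger_force: 48.8
```

```bash
python3 -c "from chk import *;check()"
```

```text
13.93 [517.7 248.6 184.7] tilt 0.001 F [ 0.1 -0.  -2.7] op 13.6
ball seen (np.int64(58), np.float64(312.2), np.float64(171.5), array([524.1, 238.8, 129.5])) expected centre [517.7 248.6 122.7]
```

Call:
send_rows(
  increments=[
    [0,0,0.1,0,0,0,1],
    [0,0,0.1,0,0,0,1],
    [0,0,0.1,0,0,0,1],
    [0,0,0.1,0,0,0,1],
    [0,0,0.1,0,0,0,1],
  ],
)

```text
t: 14.6
tcp_pos: [517.6, 248.6, 184.5]
eef_rot: [[0.924, 0.382, 0.0], [0.382, -0.924, 0.0], [0.0, -0.0, -1.0]]
contact_force: [0.8, 0.9, -2.5]
opening: 13.4
finger_force: 48.8
```

Call:
send_rows(
  increments=[
    [0,0,0.1,0,0,0,1],
    [0,0,0.1,0,0,0,1],
    [0,0,0.1,0,0,0,1],
    [0,0,0.06,0,0,0,1],
    [0,0,0.03,0,0,0,1],
  ],
)

```text
t: 15.22
tcp_pos: [517.6, 248.6, 184.4]
eef_rot: [[1.0, 0.004, 0.0], [0.004, -1.0, 0.0], [0.0, -0.0, -1.0]]
contact_force: [-0.1, -0.5, -2.3]
opening: 12.8
finger_force: 48.8
```

```bash
python3 -c "from chk import *;check();print(ctrl.get_state()['eef_rot'])"
```

```text
15.22 [517.6 248.6 184.4] tilt 0.0 F [-0.1 -0.5 -2.3] op 12.8
ball seen (np.int64(61), np.float64(312.3), np.float64(171.9), array([525.3, 237.2, 129.4])) expected centre [517.6 248.6 122.4]
[[ 9.99995079e-01  3.12548494e-03  2.69382022e-04]
 [ 3.12538964e-03 -9.99995053e-01  3.53467191e-04]
 [ 2.70485446e-04 -3.52623528e-04 -9.99999901e-01]]
```

Call:
send_rows(
  increments=[
    [0,0,0,0.0004,0.002,0,1],
    [0,0,0,0.001,0.005,0,1],
    [0,0,0,0.0016,0.008,0,1],
    [0,0,0,0.0021,0.011,0,1],
    [0,0,0,0.0027,0.014,0,1],
  ],
)

```text
t: 15.9
tcp_pos: [525.9, 207.3, 183.9]
eef_rot: [[1.0, 0.005, 0.0], [0.005, -1.0, -0.0], [0.0, 0.0, -1.0]]
contact_force: [-0.2, 0.1, -2.5]
opening: 12.9
finger_force: 48.8
```

Call:
send_rows(
  increments=[
    [0,0,0,0.0031,0.016,0,1],
    [0,0,0,0.0031,0.016,0,1],
    [0,0,0,0.0031,0.016,0,1],
    [0,0,0,0.0031,0.016,0,1],
    [0,0,0,0.0031,0.016,0,1],
  ],
)

```text
t: 16.52
tcp_pos: [541.8, 127.3, 183.9]
eef_rot: [[1.0, 0.005, 0.0], [0.005, -1.0, -0.0], [0.0, 0.0, -1.0]]
contact_force: [-0.2, -0.5, -3.6]
opening: 13.4
finger_force: 48.8
```

Call:
send_rows(
  increments=[
    [0,0,0,0.0031,0.016,0,1],
    [0,0,0,0.0031,0.016,0,1],
    [0,0,0,0.0031,0.016,0,1],
    [0,0,0,0.0031,0.016,0,1],
    [0,0,0,0.0031,0.016,0,1],
  ],
)

```text
t: 17.15
tcp_pos: [557.7, 47.5, 183.9]
eef_rot: [[1.0, 0.005, 0.0], [0.005, -1.0, -0.0], [0.0, 0.0, -1.0]]
contact_force: [0.4, -0.3, -3.5]
opening: 13.1
finger_force: 48.8
```

Call:
send_rows(
  increments=[
    [0,0,0,0.0031,0.016,0,1],
    [0,0,0,0.0027,0.014,0,1],
    [0,0,0,0.0021,0.011,0,1],
    [0,0,0,0.0016,0.008,0,1],
    [0,0,0,0.001,0.005,0,1],
  ],
)

```text
t: 17.77
tcp_pos: [568.3, -5.7, 183.9]
eef_rot: [[1.0, 0.005, 0.0], [0.005, -1.0, 0.0], [0.0, -0.0, -1.0]]
contact_force: [-0.3, 0.1, -3.0]
opening: 13.2
finger_force: 48.8
```

Call:
send_rows(
  increments=[
    [0,0,0,0.0008,0.003,0,1],
    [0,0,0,0.0005,0.002,0,1],
    [0,0,0,0,0.001,0,1],
    [0,0,0,0,0,0,1],
    [0,0,0,0,0,0,1],
  ],
)

```text
t: 18.4
tcp_pos: [569.5, -11.2, 183.9]
eef_rot: [[1.0, 0.005, 0.0], [0.005, -1.0, 0.0], [0.0, -0.0, -1.0]]
contact_force: [0.9, 0.0, -4.4]
opening: 13.5
finger_force: 48.8
```

Run:
```python
from chk import *
g=check();i=g[0]
c=cv2.resize(i[150:330,165:405],(800,600),interpolation=cv2.INTER_CUBIC);cv2.imwrite('pics/end.png',c[:,:,::-1])
P=cloud('scene',g[1]);im=i.astype(int)
m=(im[...,2]>im[...,0]+60)&(im[...,0]<90)&(P[...,2]>110)&(P[...,2]<150);m[:150]=0
q=P[m];k=q[q[:,1].argsort()[:8]];print('lip tip',k.mean(0).round(1))
w=(im[...,0]>im[...,2]+35)&(P[...,2]>35)&(P[...,2]<78)&(np.hypot(P[...,0]-569,P[...,1]+204)<70);q=P[w];print('rail',len(q),q.mean(0).round(1),cv2.minAreaRect(q[:,:2].astype(np.float32)))
```

```text
18.4 [569.5 -11.2 183.9] tilt 0.0 F [ 0.9  0.  -4.4] op 13.5
ball seen (np.int64(88), np.float64(282.0), np.float64(225.0), array([577.4, -21.1, 130.5])) expected centre [569.5 -11.2 121.9]
lip tip [ 595.9 -115.4  135.6]
rail 276 [ 576.  -218.5   53.6] ((568.984130859375, -215.62481689453125), (100.50220489501953, 35.31605529785156), 4.593011379241943)
```

View pics/end.png

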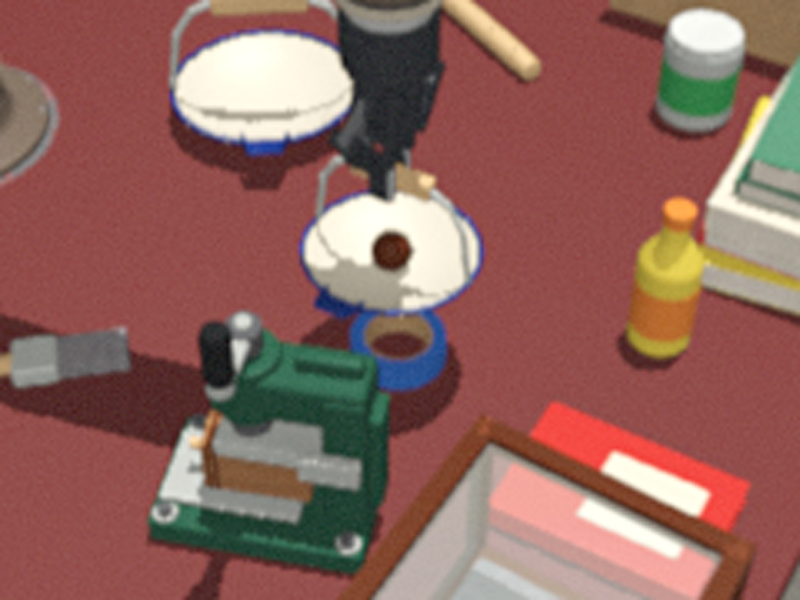

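The dish is held level. Its lip, at (340,300) in the crop, points across the table at the clamp, and the ball at (391,250) is in the middle. By my figures the lip tip is about 100 mm short of the piece and the underside about 98 mm up. The bystanders are in place. Handing in.

```bash
python3 -c "from bench import ctrl;print(ctrl.sign_off())"
```

```text
the job is handed in; nothing more can be done
None
```

I wound the clamp down onto the rail piece, then lifted the dish, turned it a quarter turn and handed the job in with it held level and still: about 98 mm above the table, lip about 100 mm short of the piece, ball centred; the jaw's grip force after I let go of the crank is inferred, not measured, and no verdict was returned.

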